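# Feed capped tubes through an uprighting chute

## Task

Feed the two loose purple-capped tubes lying on the left of the bench into the uprighting chute on the right, one tube in each lane, rounded glass end first, so that they slide through and come to rest standing with their caps up behind the clear front shield. Do not knock over or shift the bottles, beaker and dish that stand about.

Things in the scene. Friction and masses are not known exactly. Their poses are not given: they have to be found in the camera images.
- tube_1_mid (a point): Centre of purple-capped tube 1, lying on the bench at the start: 76 mm long, 16 mm across, 10 to 25 g, does not roll. Its y axis runs along it: +y to the pinkish rounded glass end, -y to the purple cap (last 18 mm); z is up as it lies. A dropper bottle stands close beside its glass half, a small orange-capped bottle 52 to 58 mm off on the other side; the cap half is free for fingers.
- tube_2_mid (a point): Centre of purple-capped tube 2, lying on the bench at the start: 76 mm long, 16 mm across, 10 to 25 g, does not roll. Its y axis runs along it: +y to the pinkish rounded glass end, -y to the purple cap (last 18 mm); z is up as it lies. A dropper bottle stands close beside its glass half, a small red-capped bottle 52 to 58 mm off on the other side; the cap half is free for fingers.
- chute: Twin-lane uprighting chute of blue, white and clear plastic, fixed, 165 x 106 mm, 140 mm high. Origin on the bench under its middle, z up; -x is the outlet front with a clear shield (roughly toward the robot), +x the high inlet end. The lanes run along x at y = +30 (lane 1) and -30 mm (lane 2). A tube laid in line on a lane's slope and let go slides down; the end that goes first ends at the bottom.
- feed_1 (a point): Point on the top of lane 1's loading tongue: a bare aluminium bar 10 mm wide, 14 mm thick, open at the sides, sloping down toward chute -x at 30 degrees; 72 mm long, reaching 38 mm up-slope of this point. Lay a tube on it with its middle here (axis 8 mm off the surface): its leading end is then in the lane, its trailing half free at the sides for fingers. Axes are the chute's, not tilted.
- feed_2 (a point): The same for lane 2 (chute x = 30, y = -30, z = 120 mm; lane 1 has y = +30).
- mouth_1 (a point): Point on the lane 1 floor where the tongue ends and the walled lane begins, 34 mm down-slope of feed_1. From 17 mm above it the blue side walls (18 mm high) narrow from 33 to 22 mm; below it the lane is 22 mm wide with low friction, and from 18 mm below under a clear hood 37 mm off the floor.
- mouth_2 (a point): The same for lane 2.
- pocket_1 (a point): Floor centre of the lane 1 outlet pocket, 10 mm above the bench (chute x = -68 mm). It is 26 x 22 mm and closed in by clear shields up to 128 mm, so a tube can get there only down the lane: 44 mm below the mouth the lane bends steeply down and the tube tips upright into the pocket.
- pocket_2 (a point): The same for lane 2.
- dropper_3_mid (a point): White dropper bottle with white nozzle cap, 29 mm across, 66 mm high, beside tube 1; a bystander, not to be moved more than 25 mm or tipped. The point is on its axis 25 mm above the bench.
- dropper_5_mid (a point): White dropper bottle with blue nozzle cap, 29 mm across, 72 mm high, beside tube 2; a bystander, not to be moved more than 25 mm or tipped. The point is on its axis 25 mm above the bench.
- reagent_5_mid (a point): Small amber bottle with orange cap, 25 mm across, 50 mm high, near tube 1; a bystander, not to be moved more than 25 mm or tipped. The point is on its axis 25 mm above the bench.
- reagent_6_mid (a point): Small amber bottle with red cap, 25 mm across, 50 mm high, near tube 2; a bystander, not to be moved more than 25 mm or tipped. The point is on its axis 25 mm above the bench.
- beaker_mid (a point): Clear beaker, 72 mm across, 90 mm high, at the right; a bystander, not to be moved more than 25 mm or tipped. The point is on its axis 45 mm above the bench.
- petri_1_mid (a point): Petri dish, 89 mm across, 16 mm high, in front of the microscope; a bystander, not to be moved more than 25 mm or tipped. The point is on its axis 8 mm above the bench.
- microscope: Tall fixed microscope between the tubes and the chute; origin on the bench in the middle of its base. The base spans x -96 to +124 mm and y +-75 mm; its eyepieces overhang to x = -140 mm at 0.36 to 0.43 m height. A carried tube must go round its front.
- tube_1: Tube 1 itself; origin on its underside below the middle as it lies, axes as for tube_1_mid.
- tube_2: Tube 2 itself; origin on its underside below the middle as it lies, axes as for tube_2_mid.

How it is judged:
By the outcome, as a careful person would: the job done as asked, in the order asked, and still so for the second after the job is handed in, with the robot touching nothing.
It also fails if it takes over 72 s, if anything falls off the work surface, if the arm or the gripper's body presses on something with over 40 N, if the wrist force passes 120 N, or if a joint passes its speed limit or range.

## Robot

A 7-joint arm with a two-finger parallel gripper is mounted at the origin on a cart in front of the work surface, level with it; the furniture and walls round the work are solid. World frame = base frame: x ahead of the robot, y to its left, z up, the work surface at z = 0. Lengths are in m, angles in rad, forces in N, time in s.
With the tool pointing down it reaches from about 0.4 to 0.9 m from the base axis. Payload 5.6 kg.
Tool frame: the origin (TCP) lies midway between the tips of the shut fingers; the grasp point (between the pads) lies 19 mm behind it; z points along the fingers, y is the direction in which the jaws open and shut (so a half turn about z gives the same grasp; the last joint's range is limited). The gripper opens to 92 mm and grips with 3 to 60 N. Pads are 20 mm wide; open, the fingers measure 128 mm over their backs; the gripper's body (75 mm by 189 mm) begins 69 mm behind the grasp point.
Start: joints at [1.116, 0.468, -0.012, 1.603, 0.006, 1.071, -0.056], TCP at [0.26, -0.596, 0.215] pointing down, gripper open.
Joint ranges: [-2.53, 2.53], [-0.31, 2.02], [-1.57, 1.55], [0.28, 2.44], [-1.29, 4.43], [0.15, 1.84], [-2.92, 2.92]. Speed limits (rad/s): [2.57, 2.57, 3.14, 3.14, 3.14, 3.14, 3.14].

## Interface

Orientations are given as a 3x3 rotation matrix whose columns are the frame's x, y, z axes.
In Python, from rig import bot, cams, silhouettes gives the robot as it stands.
- The arm moves only by the tool servo_tool, never from a script. Its argument "rows" is one flat list of numbers, 5 for each row, row after row: the shift along the tool's x, y, z in cm, then the turn about the tool's z in degrees, then the closure, from -1 (fully open) to 1 (shut). A call has 1 to 5 rows; each row shifts and turns the pose as measured when the row begins, along the tool's axes as they then stand; what a row does not reach is not made up. A row lasts 1/10 s, in which the tool goes at most 50 mm and 8.59 degrees, less where a joint would pass 70% of its speed; a pose out of reach is approached as far as the arm can. A call with a gripper value outside its range is refused whole. The fingers move at their own pace and stop on an object; the grip force is fixed at half the most. Time passes only in rows, so rows that do not move let the fingers close. It gives the time, the measured TCP pose, the force and the opening at its end, in the units of the state.
- bot.observe(): the state, without advancing time (a new reading comes with each control period).
- cams.snapshot(name): name is "scene" or "top" or "wrist"; returns the picture (384x512x3 uint8, blue, green, red); there is no depth.
- cams.calibration(name): a dict with "fovy" (degrees; the focal length in pixels is half the picture's height over the tangent of half this angle, whatever the lens; pixels are square), "cx", "cy" (the principal point, pixels), "k1" (the pictures are not rectified: a ray, as slopes to the right and down, at radius r is drawn at 1 + k1 r^2 times it, then the intrinsics apply), "pose" (4x4, takes a point from camera to world coordinates); the wrist camera has in their place "tool_from_camera" (4x4, takes a point from camera to tool coordinates, whose origin is the TCP and whose axes are the flange's). Camera axes: x right, y down, z forward; pixel columns grow to the right and rows downward; lengths in m; the calibration is good to about 2 mm. A picture is of the moment at which its call begins: read the wrist's pose just before it. calibration takes no time and is no camera call.
- bot.sign_off(): hands the job in, once; it reports no verdict.
Trained networks look in the newest picture that a camera, given by its name, has taken for a name from the list of things; names that differ only in an ending like _2 or _b are one class to them, and where a whole thing is asked for, a point or a joint stands for the part that bears it (a point fixed in the world has none). Each returns a list of dicts, best first, with "score" (0 to 1); they miss things now and then, are a little off and sometimes report something else, mostly with a low value. They report only what shows in the picture. A call takes as long as a camera call.
- silhouettes(camera, target): "pixels" (384x512 bool, what is visible of it) and "location" ([column, row] in pixels, amid what is visible of it).
The state is a dict: "time": time; "joint_positions": joint angles; "qvel": joint speeds; "tau": joint torques, N m; "tcp_pos": TCP position; "eef_rot": TCP orientation; "contact_force": force on the tool from outside, world axes, zero at the start; "wrist_torque": the same for the moment, N m; "width": opening from 0.0 (shut) to 1.0 (fully open).
Only numpy, scipy, OpenCV 4.12 (cv2) and the standard library are available. Lean on these libraries where they do the work, as an engineer would, in place of code of your own. Each camera call takes 0.05 s, during which the arm holds its last target. There are 200 camera calls.

## Working session

There is one attempt and no reset: what is moved stays moved. The work goes in short steps, Python scripts to look and compute and a tool call to move; the robot and the scene stay as the last step left them, time stands still between calls to the robot, and variables do not carry over. Pictures are saved under pics/ and viewed, about 8 in all and at most 12, crops included, and the job is handed in when it is done.

Besides the shell and the picture viewer there is one more tool, called after "Call:" as a command line: name --argument value ..., lists and objects as JSON in quotes. servo_tool: Moves the arm, as the interface text tells. Its arguments: {"type":"object","properties":{"rows":{"type":"array","items":{"type":"number"}}},"required":["rows"]}

```bash
mkdir -p pics; ls
python3 - <<'E'
from rig import bot,cams,silhouettes
import cv2,numpy as np
o=bot.observe();print(o['time'],o['tcp_pos'],np.round(o['eef_rot'],3).tolist(),o['width'])
a=cams.snapshot('scene');b=cams.snapshot('top')
cv2.imwrite('pics/a.png',a);cv2.imwrite('pics/b.png',b)
for n in('scene','top','wrist'):
  print(n,{k:np.round(v,3).tolist() for k,v in cams.calibration(n).items()})
E
```

```text
pics
0.0 [ 0.25984079 -0.59517502  0.21365514] [[0.916, 0.4, -0.001], [0.4, -0.916, 0.002], [-0.0, -0.002, -1.0]] 1.0004207749969156
scene {'fovy': 47.863, 'cx': 254.161, 'cy': 191.322, 'k1': 0.047, 'pose': [[0.56, -0.456, 0.692, -0.577], [-0.829, -0.321, 0.458, -0.726], [0.013, -0.83, -0.558, 0.974], [0.0, 0.0, 0.0, 1.0]]}
top {'fovy': 56.57, 'cx': 260.603, 'cy': 189.966, 'k1': -0.001, 'pose': [[-0.018, -0.995, 0.093, 0.341], [-1.0, 0.017, -0.013, -0.025], [0.011, -0.094, -0.996, 1.354], [0.0, 0.0, 0.0, 1.0]]}
wrist {'fovy': 68.333, 'cx': 255.534, 'cy': 183.474, 'k1': -0.003, 'tool_from_camera': [[0.0, -0.97, -0.243, 0.068], [1.0, 0.0, -0.0, -0.0], [0.0, -0.243, 0.97, -0.171], [0.0, 0.0, 0.0, 1.0]]}
```

```bash
python3 -c "
import cv2,numpy as np
a=cv2.imread('pics/a.png');b=cv2.imread('pics/b.png')
cv2.imwrite('pics/ab.png',cv2.resize(b,(800,600),interpolation=cv2.INTER_CUBIC))"
```

```text
(no output)
```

View pics/a.png

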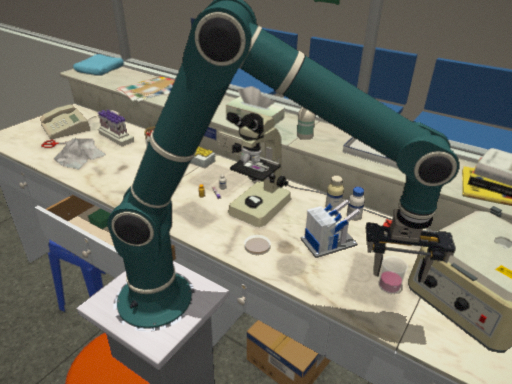

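View pics/ab.png

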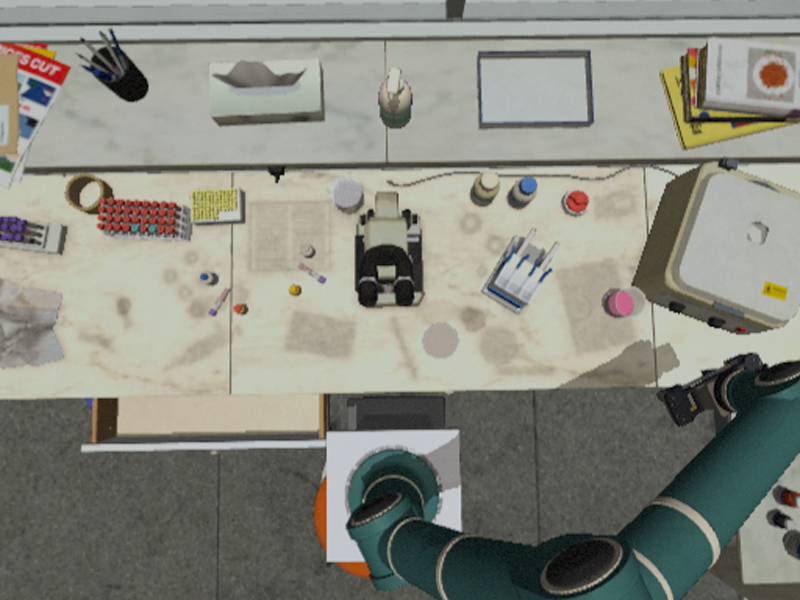

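Both views show the tubes left of the microscope: tube 1 at about (312,273) and tube 2 at (219,301) in the 800x600 top picture. The chute is at (520,270) and the gripper is clear at the far right. Next I localise everything.

```bash
cat > h.py <<'E'
import numpy as np,cv2
from rig import bot,cams,silhouettes
def K(c):
    f=192/np.tan(np.radians(c['fovy'])/2);return f,c['cx'],c['cy'],c['k1']
def pose(n):
    c=cams.calibration(n)
    if n!='wrist':return c,c['pose']
    o=bot.observe();T=np.eye(4);T[:3,:3]=o['eef_rot'];T[:3,3]=o['tcp_pos'];return c,T@c['tool_from_camera']
def ray(cp,uv):
    c,P=cp;f,cx,cy,k=K(c);d=np.array([(uv[0]-cx)/f,(uv[1]-cy)/f]);s=d.copy()
    for _ in range(8): s=d/(1+k*(s@s))
    return P[:3,3],P[:3,:3]@np.array([*s,1])
def onz(cp,uv,z):
    o,d=ray(cp,uv);return o+d*(z-o[2])/d[2]
def proj(cp,X):
    c,P=cp;f,cx,cy,k=K(c);p=P[:3,:3].T@(np.asarray(X)-P[:3,3]);s=p[:2]/p[2];s=s*(1+k*(s@s));return s*f+[cx,cy]
E
python3 - <<'E'
from h import *
b=cams.snapshot('top');cp=pose('top')
for n,z in [('tube_1',.008),('dropper_3_mid',.06),('dropper_5_mid',.06),('reagent_5_mid',.05),('reagent_6_mid',.05),('beaker_mid',.09),('petri_1_mid',.016),('microscope',.2),('chute',.1),('feed_1',.12),('mouth_1',.103),('pocket_1',.01)]:
    for d in silhouettes('top',n)[:2]:
        m=d['pixels'];r=cv2.minAreaRect(np.argwhere(m)[:,::-1].astype(np.float32))
        print(n,round(d['score'],2),np.round(d['location'],1),m.sum(),np.round(onz(cp,d['location'],z)[:2],3),np.round(r[0],1),np.round(r[1],1),round(r[2]))
        if n=='tube_1':
            ys,xs=np.where(m);print([ (xs.min(),xs.max(),ys.min(),ys.max())])
x=cv2.resize(b[125:215,95:245],(800,480),interpolation=cv2.INTER_CUBIC);cv2.imwrite('pics/c.png',x)
y=cv2.resize(b[135:210,290:390],(800,600),interpolation=cv2.INTER_CUBIC);cv2.imwrite('pics/d.png',y)
E
```

```text
tube_1 0.65 [201.4 174. ] 64 [0.532 0.182] [199.2 173.8] [18.9  3.3] 34
[(np.int64(191), np.int64(207), np.int64(168), np.int64(179))]
dropper_5_mid 0.38 [131.  178.6] 80 [0.512 0.43 ] [133.5 178. ] [ 8. 11.] 90
reagent_6_mid 0.43 [155.9 199.7] 50 [0.434 0.342] [154. 197.] [6. 8.] 90
beaker_mid 0.76 [399.1 192.4] 444 [ 0.443 -0.536] [399.5 192.5] [19. 27.] 90
petri_1_mid 0.75 [282.7 217.6] 436 [ 0.361 -0.123] [281.5 217. ] [21.9 23.3] 45
microscope 0.2 [142.2 192.2] 51 [0.449 0.344] [139.5 192.7] [ 3.3 16.1] 31
chute 0.7 [141.6 188.9] 75 [0.47  0.378] [139.8 191.9] [ 4.  19.9] 33
chute 0.68 [330.2 175.9] 1430 [ 0.505 -0.289] [333.9 172.1] [32.8 54.6] 32
feed_1 0.69 [329.1 173.8] 1312 [ 0.51  -0.281] [333.8 171.6] [30.9 52.3] 31
mouth_1 0.59 [328.9 172.5] 1291 [ 0.517 -0.284] [333.8 172.2] [32.  50.8] 31
pocket_1 0.88 [331.3 174.3] 1376 [ 0.523 -0.312] [333.7 172.1] [32.2 52.3] 31
pocket_1 0.17 [152.3 197.5] 56 [0.446 0.366] [153.5 197. ] [6. 9.] 90
```

View pics/d.png

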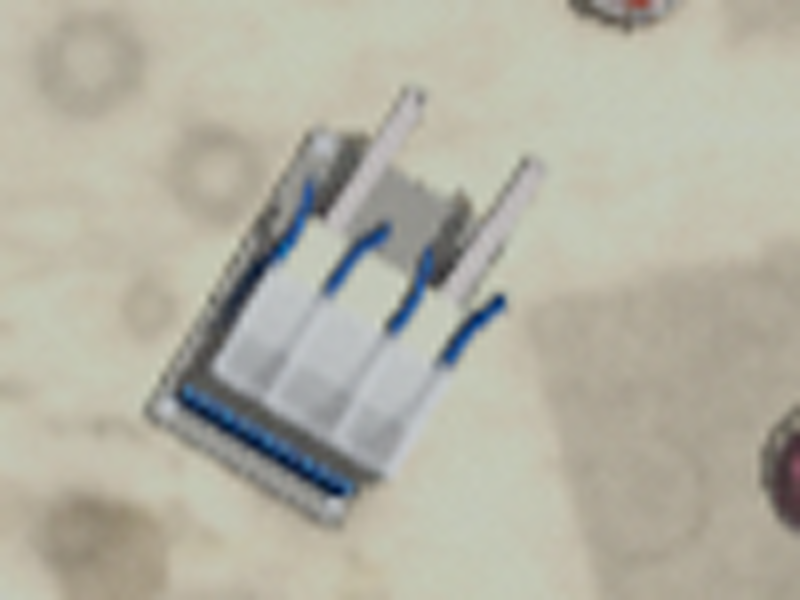

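View pics/c.png

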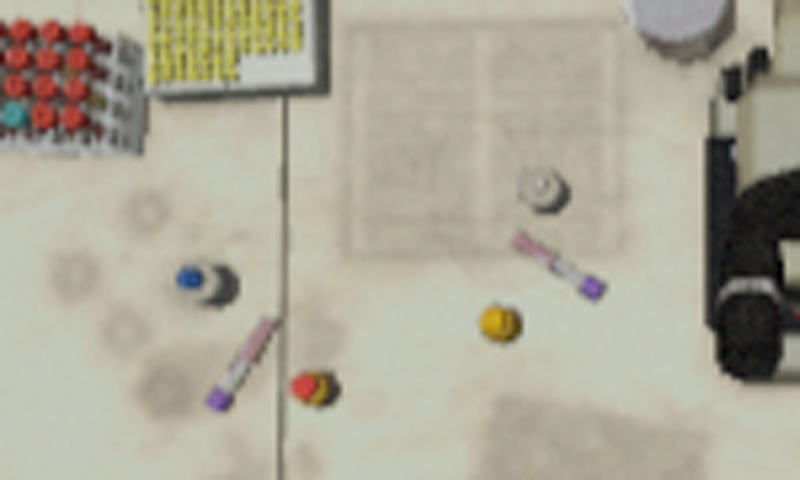

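Crop d shows the chute tongue tops at about (341.6,146.5) and (356.8,155.2) original pixels, with the outlet at lower left. Crop c shows tube 1 from glass (191.6,169.3) to cap (208.3,180.1), and tube 2 from glass (146.9,185) to cap (134.9,200.8).

Run:
```python
from h import *
cp=pose('top')
d=lambda u,v:(290+u/8,135+v/8)
for n,g,c in [('t1',(191.6,169.3),(208.3,180.1)),('t2',(146.9,185),(134.9,200.8))]:
    G=onz(cp,g,.008);C=onz(cp,c,.008);v=(G-C)[:2];print(n,np.round((G+C)[:2]/2,3),np.linalg.norm(v).round(3),np.degrees(np.arctan2(v[1],v[0])).round(1))
for n,uv,z in [('tip1',d(413,92),.137),('tip2',d(534,162),.137),('low1',d(335,222),.106),('low2',d(452,297),.106),('cA',d(150,410),.004),('cB',d(335,525),.004),('cC',d(320,130),.004)]:
    print(n,np.round(onz(cp,uv,z),3))
e=lambda u,v:(95+u/5.333,125+v/5.333)
for n,uv,z in [('d3',e(538,188),.066),('d5',e(190,279),.072),('r5',e(500,322),.05),('r6',e(304,386),.05)]:print(n,np.round(onz(cp,uv,z),3))
print('micro front',np.round(onz(cp,(.64*385,.64*290),.36),3),np.round(onz(cp,(.64*355,.64*300),.02),3),np.round(onz(cp,(.64*423,.64*300),.02),3))
```

```text
t1 [0.529 0.187] 0.076 56.1
t2 [0.464 0.41 ] 0.074 -36.9
tip1 [ 0.602 -0.325  0.137]
tip2 [ 0.571 -0.376  0.137]
low1 [ 0.551 -0.295  0.106]
low2 [ 0.516 -0.346  0.106]
cA [ 0.479 -0.226  0.004]
cB [ 0.422 -0.312  0.004]
cC [ 0.613 -0.312  0.004]
d3 [0.575 0.193 0.066]
d5 [0.515 0.427 0.072]
r5 [0.485 0.222 0.05 ]
r6 [0.443 0.356 0.05 ]
micro front [0.447 0.002 0.36 ] [0.461 0.084 0.02 ] [ 0.458 -0.08   0.02 ]
```

```bash
cat > plan.py <<'E'
import sys
from h import *
def plan(*wps):
    "wps: (x,y,z,a_deg,closure); prints rows in calls of 5"
    o=bot.observe();p=np.array(o['tcp_pos']);R=np.array(o['eef_rot']);a=np.degrees(np.arctan2(R[1,0],R[0,0]))
    print('t',round(o['time'],2),'tcp',np.round(p,4),'a',round(a,1),'tilt',np.round(R[:2,2],3),'w',round(o['width'],3),'F',np.round(o['contact_force'],1),'j7',round(o['joint_positions'][6],2))
    rows=[]
    for w in wps:
        t=np.array(w[:3]);n=int(np.ceil(max(np.linalg.norm(t-p)/.049,abs(w[3]-a)/8.5,1)))
        for i in range(n):
            d=(t-p)/(n-i);r=np.radians(a);da=(w[3]-a)/(n-i)
            # turn about tool z (down) is negative world yaw
            rows.append([round(100*(d[0]*np.cos(r)+d[1]*np.sin(r)),2),round(100*(d[0]*np.sin(r)-d[1]*np.cos(r)),2),round(-100*d[2],2),round(-da,1),w[4]]);p=p+d;a+=da
    for i in range(0,len(rows),5):print(sum(rows[i:i+5],[]))
E
python3 -c "
from plan import *
plan((.55,-.36,.29,23.6,0))"
```

```text
t 0.75 tcp [ 0.2601 -0.5957  0.2146] a 23.6 tilt [-0. -0.] w 0.997 F [ 0.3 -0.4  0.1] j7 -0.06
[np.float64(4.5), np.float64(-1.25), np.float64(-0.94), np.float64(-0.0), 0, np.float64(4.5), np.float64(-1.25), np.float64(-0.94), np.float64(-0.0), 0, np.float64(4.5), np.float64(-1.25), np.float64(-0.94), np.float64(-0.0), 0, np.float64(4.5), np.float64(-1.25), np.float64(-0.94), np.float64(-0.0), 0, np.float64(4.5), np.float64(-1.25), np.float64(-0.94), np.float64(-0.0), 0]
[np.float64(4.5), np.float64(-1.25), np.float64(-0.94), np.float64(-0.0), 0, np.float64(4.5), np.float64(-1.25), np.float64(-0.94), np.float64(-0.0), 0, np.float64(4.5), np.float64(-1.25), np.float64(-0.94), np.float64(-0.0), 0]
```

Call:
servo_tool --rows '[4.5, -1.25, -1.0, 0, 0, 4.5, -1.25, -1.0, 0, 0, 4.5, -1.25, -1.0, 0, 0, 4.5, -1.25, -1.0, 0, 0, 4.5, -1.25, -1.0, 0, 0]'

```text
time: 1.25
tcp_pos: [0.4384, -0.4513, 0.2637]
eef_rot: [[0.924, 0.383, -0.006], [0.383, -0.924, -0.001], [-0.006, -0.001, -1.0]]
contact_force: [0.6, -0.8, 0.8]
width: 0.588
```

Call:
servo_tool --rows '[4.5, -1.25, -1.0, 0, 0, 4.5, -1.25, -1.0, 0, 0, 4.5, -1.25, -1.0, 0, 0, 0, 0, 0, 0, 0]'

```text
time: 1.65
tcp_pos: [0.5594, -0.3536, 0.2964]
eef_rot: [[0.92, 0.393, 0.001], [0.393, -0.92, 0.0], [0.001, -0.0, -1.0]]
contact_force: [0.8, -0.1, 0.1]
width: 0.503
```

```bash
sed -i 's/print(sum(rows\[i:i+5\],\[\]))/print([float(v) for v in sum(rows[i:i+5],[])])/' plan.py
python3 - <<'E'
from plan import *
plan()
cp=pose('wrist');im=cams.snapshot('wrist')
# predicted overlay
O=np.array([.533,-.317,0]);t=np.radians(-32.5);R=np.array([[np.cos(t),-np.sin(t),0],[np.sin(t),np.cos(t),0],[0,0,1]])
cv2.imwrite('pics/w1raw.png',im)
for p in [(63,30,139),(63,-30,139),(30,30,120),(30,-30,120),(.5,30,103),(.5,-30,103)]:
    q=proj(cp,O+R@np.array(p)/1000);print(p,np.round(q,1));cv2.circle(im,tuple(int(v) for v in q),2,(0,255,0),-1)
cv2.imwrite('pics/w1.png',cv2.resize(im,(800,600)))
np.save('w1pose.npy',cp[1])
E
```

```text
t 1.65 tcp [ 0.5594 -0.3536  0.2964] a 23.1 tilt [0.001 0.   ] w 0.503 F [ 0.8 -0.1  0.1] j7 -0.7
(63, 30, 139) [248.1 128.4]
(63, -30, 139) [276.9 170.9]
(30, 30, 120) [226.3 143.1]
(30, -30, 120) [254.1 182.4]
(0.5, 30, 103) [209.2 154.6]
(0.5, -30, 103) [236.  191.4]
```

View pics/w1.png

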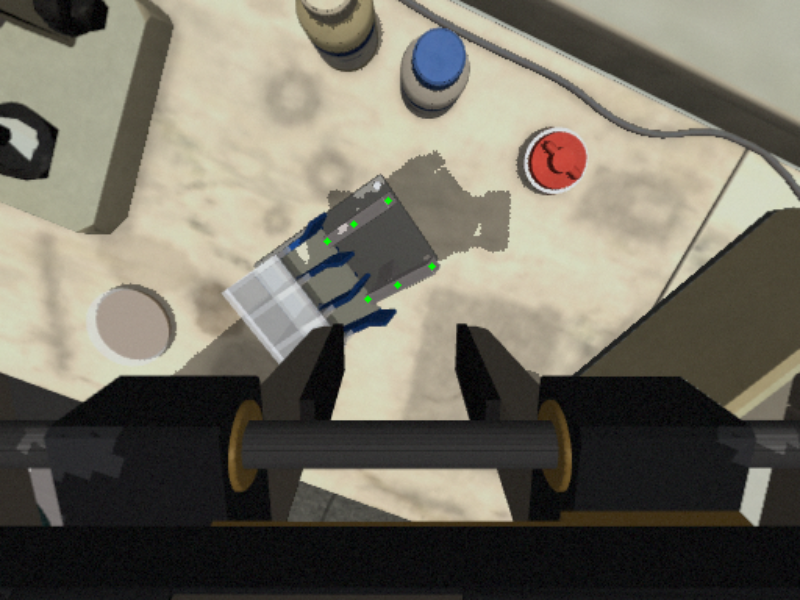

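The overlay (green) lands on both tongues, so the chute pose is nearly right. I'll take one zoom to refine it.

Run:
```python
import cv2
im=cv2.imread('pics/w1raw.png')[100:220,140:300];im=cv2.resize(im,(800,600),interpolation=cv2.INTER_CUBIC)
for p in [(248.1,128.4),(276.9,170.9),(209.2,154.6),(236,191.4)]:
    cv2.circle(im,(int((p[0]-140+.5)*5),int((p[1]-100+.5)*5)),2,(0,255,0),-1)
cv2.imwrite('pics/w1z.png',im)
```

```text
(no output)
```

View pics/w1z.png

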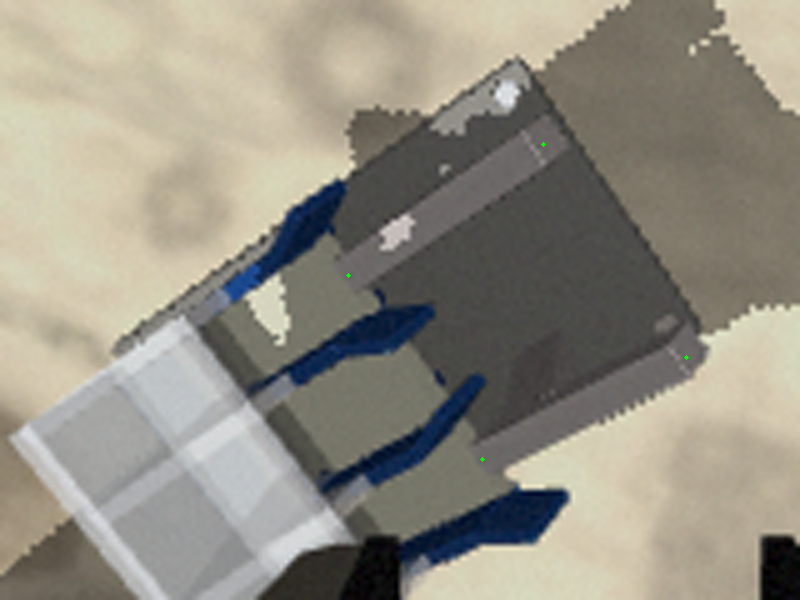

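The predicted tongue ends agree within about 1 mm, so chute origin ≈ (0.533,-0.317) and yaw -32.5° stand. Now to tube 1, around the microscope front.

```bash
python3 -c "
from plan import *
plan((.36,-.2,.25,23.1,0),(.35,.02,.2,30,0),(.42,.13,.18,50,0),(.50,.155,.16,56,0))"
```

```text
t 1.7 tcp [ 0.5564 -0.3567  0.2957] a 22.9 tilt [-0.002 -0.001] w 0.503 F [-0.6 -0.2 -0. ] j7 -0.69
[-2.0, -3.68, 0.76, -0.0, 0.0, -1.99, -3.68, 0.76, -0.0, 0.0, -1.99, -3.68, 0.76, -0.0, 0.0, -1.99, -3.68, 0.76, -0.0, 0.0, -1.99, -3.69, 0.76, -0.0, 0.0]
[-1.99, -3.69, 0.76, -0.0, 0.0, 1.54, -4.13, 1.0, -1.4, 0.0, 1.64, -4.09, 1.0, -1.4, 0.0, 1.74, -4.05, 1.0, -1.4, 0.0, 1.84, -4.0, 1.0, -1.4, 0.0]
[1.93, -3.96, 1.0, -1.4, 0.0, 3.85, -2.01, 0.67, -6.7, 0.0, 4.06, -1.55, 0.67, -6.7, 0.0, 4.21, -1.07, 0.67, -6.7, 0.0, 3.53, 2.26, 1.0, -3.0, 0.0]
[3.41, 2.44, 1.0, -3.0, 0.0]
```

Call:
servo_tool --rows '[-2, -3.7, 0.8, 0, 0, -2, -3.7, 0.8, 0, 0, -2, -3.7, 0.8, 0, 0, -2, -3.7, 0.8, 0, 0, -2, -3.7, 0.8, 0, 0]'

```text
time: 2.2
tcp_pos: [0.3854, -0.2284, 0.2514]
eef_rot: [[0.925, 0.38, -0.004], [0.38, -0.925, -0.004], [-0.005, 0.002, -1.0]]
contact_force: [0.7, 0.6, 0.5]
width: 0.499
```

Call:
servo_tool --rows '[-2, -3.7, 0.8, 0, 0, 1.5, -4.1, 1, -1.4, 0, 1.6, -4.1, 1, -1.4, 0, 1.7, -4.1, 1, -1.4, 0, 1.8, -4, 1, -1.4, 0]'

```text
time: 2.7
tcp_pos: [0.3364, -0.0283, 0.2007]
eef_rot: [[0.893, 0.45, -0.003], [0.45, -0.893, -0.009], [-0.007, 0.007, -1.0]]
contact_force: [1.2, -0.0, 0.5]
width: 0.5
```

```bash
python3 -c "
from plan import *
plan((.35,.02,.2,30,0),(.42,.13,.18,50,0),(.50,.155,.16,56,0))"
```

```text
t 2.7 tcp [ 0.3364 -0.0283  0.2007] a 26.7 tilt [-0.003 -0.009] w 0.5 F [ 1.2 -0.   0.5] j7 -1.1
[1.69, -1.85, 0.04, -1.6, 0.0, 1.74, -1.8, 0.04, -1.6, 0.0, 3.85, -2.01, 0.67, -6.7, 0.0, 4.06, -1.55, 0.67, -6.7, 0.0, 4.21, -1.07, 0.67, -6.7, 0.0]
[3.53, 2.26, 1.0, -3.0, 0.0, 3.41, 2.44, 1.0, -3.0, 0.0]
```

Call:
servo_tool --rows '[1.7, -1.9, 0, -1.6, 0, 1.7, -1.9, 0, -1.6, 0, 3.9, -2, 0.7, -6.7, 0, 4.1, -1.5, 0.7, -6.7, 0, 4.2, -1.1, 0.7, -6.7, 0]'

```text
time: 3.2
tcp_pos: [0.4178, 0.13, 0.1768]
eef_rot: [[0.64, 0.768, -0.001], [0.768, -0.64, -0.016], [-0.013, 0.01, -1.0]]
contact_force: [-0.1, 0.2, -0.0]
width: 0.501
```

Call:
servo_tool --rows '[3.5, 2.3, 1, -3, 0, 3.4, 2.4, 1, -3, 0, 0, 0, 0, 0, 0]'

```text
time: 3.5
tcp_pos: [0.502, 0.1566, 0.1535]
eef_rot: [[0.55, 0.835, -0.001], [0.835, -0.55, -0.016], [-0.014, 0.008, -1.0]]
contact_force: [-0.7, -1.0, 0.4]
width: 0.496
```

```bash
cat > tube.py <<'E'
from plan import *
def look(guess,out):
    cp=pose('wrist');im=cams.snapshot('wrist')
    for d in silhouettes('wrist','tube_1')[:3]:
        pts=np.argwhere(d['pixels'])[::3,::-1]
        W=np.array([onz(cp,p,.010)[:2] for p in pts]);c,(w,h),an=cv2.minAreaRect((W*1000).astype(np.float32))
        hsv=cv2.cvtColor(im,cv2.COLOR_BGR2HSV);pu=(hsv[...,0]>118)&(hsv[...,0]<150)&(hsv[...,1]>90)&d['pixels']
        cap=np.array([onz(cp,p,.01)[:2] for p in np.argwhere(pu)[:,::-1]]).mean(0) if pu.sum()>5 else None
        bx=cv2.boxPoints((c,(w,h),an));e=bx[1]-bx[0] if np.linalg.norm(bx[1]-bx[0])>np.linalg.norm(bx[2]-bx[1]) else bx[2]-bx[1]
        c=np.array(c)/1000
        if cap is not None and (c-cap)@e<0:e=-e
        print('score',round(d['score'],2),'mid',np.round(c,4),'size',round(w),round(h),'glass dir',np.degrees(np.arctan2(e[1],e[0])).round(1),'cap',cap)
        cv2.polylines(im,[np.array([proj(cp,[*(q/1000),.01]) for q in bx],int)],True,(0,255,0))
    cv2.imwrite(out,cv2.resize(im,(800,600)))
E
python3 -c "
from tube import *
plan();look(None,'pics/t1.png')"
```

```text
t 3.5 tcp [0.502  0.1566 0.1535] a 56.6 tilt [-0.001 -0.016] w 0.496 F [-0.7 -1.   0.4] j7 -1.22
score 0.68 mid [0.5308 0.192 ] size 76 13 glass dir 56.5 cap [0.51401776 0.16582721]
```

View pics/t1.png

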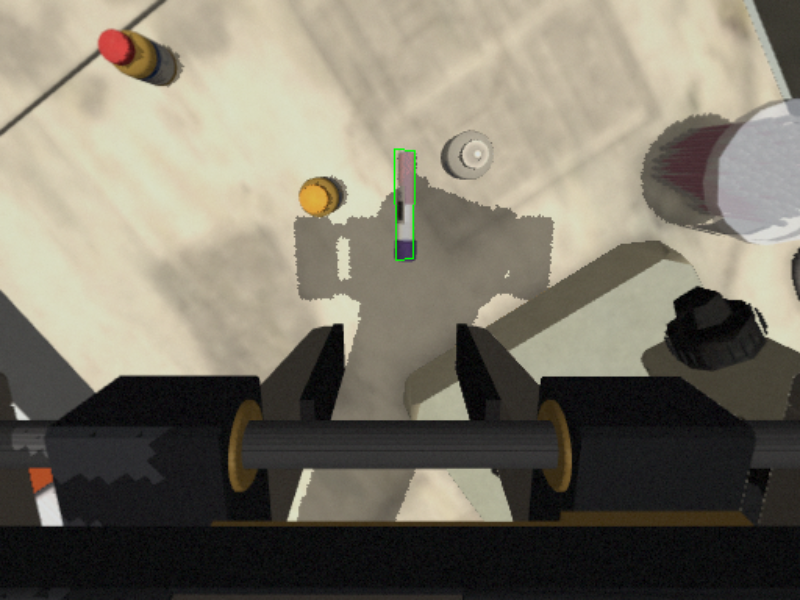

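The fit box sits exactly on tube 1 (76 mm long), glass end away, with the bottles clear of the partly open fingers. Going down on the cap half.

```bash
python3 -c "
from plan import *
plan((.520,.174,.06,56.4,0),(.520,.174,.004,56.4,0))"
```

```text
t 3.6 tcp [0.4985 0.1553 0.1546] a 56.6 tilt [-0.002 -0.018] w 0.502 F [-0.3  0.7 -0.2] j7 -1.22
[0.92, 0.25, 3.15, 0.1, 0.0, 0.92, 0.25, 3.15, 0.1, 0.0, 0.92, 0.25, 3.15, 0.1, 0.0, 0.0, 0.0, 2.8, -0.0, 0.0, 0.0, 0.0, 2.8, -0.0, 0.0]
```

Call:
servo_tool --rows '[0.9, 0.25, 3.1, 0, 0, 0.9, 0.25, 3.1, 0, 0, 0.9, 0.25, 3.1, 0, 0, 0, 0, 1, 0, 0]'

```text
time: 4.0
tcp_pos: [0.5195, 0.1659, 0.0536]
eef_rot: [[0.557, 0.83, 0.006], [0.83, -0.557, -0.022], [-0.015, 0.017, -1.0]]
contact_force: [-0.1, 0.5, 0.6]
width: 0.498
```

```bash
python3 -c "
from plan import *
plan((.520,.174,.004,56.4,0))"
```

```text
t 4.0 tcp [0.5195 0.1659 0.0536] a 56.1 tilt [ 0.006 -0.022] w 0.498 F [-0.1  0.5  0.6] j7 -1.34
[0.35, -0.2, 2.48, -0.1, 0.0, 0.35, -0.2, 2.48, -0.1, 0.0]
```

Call:
servo_tool --rows '[0.4, -0.25, 2.4, 0, 0, 0.4, -0.25, 2.2, 0, 0, 0, 0, 0, 0, 0]'

```text
time: 4.3
tcp_pos: [0.5184, 0.1703, 0.0091]
eef_rot: [[0.561, 0.828, 0.007], [0.828, -0.56, -0.025], [-0.017, 0.02, -1.0]]
contact_force: [1.0, -1.0, 0.3]
width: 0.499
```

```bash
python3 -c "
from plan import *
plan((.520,.174,.004,56.4,0))"
```

```text
t 4.3 tcp [0.5184 0.1703 0.0091] a 55.9 tilt [ 0.007 -0.025] w 0.499 F [ 1.  -1.   0.3] j7 -1.4
[0.4, -0.08, 0.51, -0.5, 0.0]
```

Call:
servo_tool --rows '[0.3, -0.1, 0.5, 0, 0, 0, 0, 0, 0, 1, 0, 0, 0, 0, 1, 0, 0, 0, 0, 1, 0, 0, 0, 0, 1]'

```text
time: 4.8
tcp_pos: [0.5216, 0.172, 0.0101]
eef_rot: [[0.563, 0.826, 0.014], [0.826, -0.562, -0.025], [-0.012, 0.026, -1.0]]
contact_force: [0.2, 0.4, -0.1]
width: 0.176
```

Call:
servo_tool --rows '[0, 0, 0, 0, 1, 0, 0, -3, 0, 1, 0, 0, -4, 0, 1, 0, 0, -4, 0, 1]'

```text
time: 5.2
tcp_pos: [0.5162, 0.1729, 0.1181]
eef_rot: [[0.563, 0.827, 0.003], [0.826, -0.562, -0.028], [-0.022, 0.018, -1.0]]
contact_force: [0.8, 0.1, 0.3]
width: 0.155
```

Run:
```python
from tube import *
plan((.40,.12,.2,110,1),(.35,.0,.2,147.5,1),(.36,-.15,.22,147.5,1),(.45,-.2,.26,147.5,1))
im=cams.snapshot('wrist');cv2.imwrite('pics/g1.png',im[180:384])
```

```text
t 5.2 tcp [0.5162 0.1729 0.1181] a 55.8 tilt [ 0.003 -0.028] w 0.155 F [0.8 0.1 0.3] j7 -1.31
[-1.56, -0.95, -1.17, -7.7, 1.0, -1.42, -1.15, -1.17, -7.7, 1.0, -1.25, -1.33, -1.17, -7.7, 1.0, -1.06, -1.49, -1.17, -7.7, 1.0, -0.85, -1.61, -1.17, -7.7, 1.0]
[-0.62, -1.71, -1.17, -7.7, 1.0, -0.39, -1.78, -1.17, -7.7, 1.0, -1.91, -1.76, -0.0, -7.5, 1.0, -1.67, -2.0, -0.0, -7.5, 1.0, -1.39, -2.2, -0.0, -7.5, 1.0]
[-1.09, -2.36, -0.0, -7.5, 1.0, -0.78, -2.48, -0.0, -7.5, 1.0, -2.23, -3.03, -0.5, -0.0, 1.0, -2.23, -3.03, -0.5, -0.0, 1.0, -2.23, -3.03, -0.5, -0.0, 1.0]
[-2.23, -3.03, -0.5, -0.0, 1.0, -3.43, 0.21, -1.33, -0.0, 1.0, -3.43, 0.21, -1.33, -0.0, 1.0, -3.43, 0.21, -1.33, -0.0, 1.0]
```

View pics/g1.png

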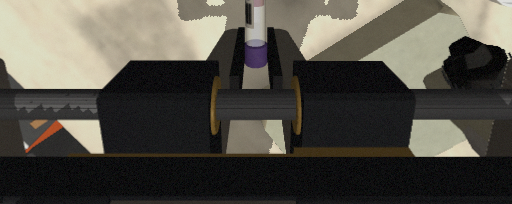

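Tube 1 is held by the cap: cap visible between the pads at about (256,55) in the crop, width about 14 mm. Carrying it round the front.

Call:
servo_tool --rows '[-1.6, -1, -1.2, -7.7, 1, -1.4, -1.2, -1.2, -7.7, 1, -1.3, -1.3, -1.2, -7.7, 1, -1.1, -1.5, -1.2, -7.7, 1, -0.9, -1.6, -1.2, -7.7, 1]'

```text
time: 5.75
tcp_pos: [0.435, 0.1374, 0.1879]
eef_rot: [[-0.101, 0.995, 0.018], [0.995, 0.101, -0.024], [-0.025, 0.016, -1.0]]
contact_force: [0.1, -0.0, 0.2]
width: 0.16
```

Call:
servo_tool --rows '[-0.6, -1.7, -1.2, -7.7, 1, -0.4, -1.8, -1.2, -7.7, 1, -1.9, -1.8, 0, -7.5, 1, -1.7, -2, 0, -7.5, 1, -1.4, -2.2, 0, -7.5, 1]'

```text
time: 6.25
tcp_pos: [0.3727, 0.0518, 0.2146]
eef_rot: [[-0.699, 0.715, 0.022], [0.714, 0.699, -0.025], [-0.033, -0.002, -0.999]]
contact_force: [1.2, 0.3, -0.4]
width: 0.157
```

```bash
python3 -c "
from plan import *
plan((.35,.0,.2,147.5,1),(.36,-.15,.22,147.5,1),(.50,-.25,.28,147.5,1))"
```

```text
t 6.25 tcp [0.3727 0.0518 0.2146] a 134.4 tilt [ 0.022 -0.025] w 0.157 F [ 1.2  0.3 -0.4] j7 0.49
[-1.06, -2.62, 0.73, -6.6, 1.0, -0.75, -2.73, 0.73, -6.6, 1.0, -2.23, -3.03, -0.5, -0.0, 1.0, -2.23, -3.03, -0.5, -0.0, 1.0, -2.23, -3.03, -0.5, -0.0, 1.0]
[-2.23, -3.03, -0.5, -0.0, 1.0, -4.3, -0.23, -1.5, -0.0, 1.0, -4.3, -0.23, -1.5, -0.0, 1.0, -4.3, -0.23, -1.5, -0.0, 1.0, -4.3, -0.23, -1.5, -0.0, 1.0]
```

Call:
servo_tool --rows '[-1.1, -2.6, 0.4, -6.6, 1, -0.8, -2.7, 0.4, -6.6, 1, -2.2, -3, -0.5, 0, 1, -2.2, -3, -0.5, 0, 1, -2.2, -3, -0.5, 0, 1]'

```text
time: 6.75
tcp_pos: [0.3565, -0.1151, 0.2263]
eef_rot: [[-0.85, 0.526, 0.024], [0.525, 0.85, -0.03], [-0.036, -0.013, -0.999]]
contact_force: [1.2, 0.3, 0.6]
width: 0.155
```

Call:
servo_tool --rows '[-2.2, -3, -0.5, 0, 1, -4.3, -0.2, -1.5, 0, 1, -4.3, -0.2, -1.5, 0, 1, -4.3, -0.2, -1.5, 0, 1, 0, 0, 0, 0, 1]'

```text
time: 7.25
tcp_pos: [0.4655, -0.2349, 0.2841]
eef_rot: [[-0.844, 0.535, 0.024], [0.534, 0.844, -0.035], [-0.039, -0.017, -0.999]]
contact_force: [-0.6, -0.3, -0.7]
width: 0.155
```

```bash
python3 -c "
from plan import *
plan((.592,-.319,.25,147.5,1))"
```

```text
t 7.25 tcp [ 0.4655 -0.2349  0.2841] a 147.7 tilt [ 0.024 -0.035] w 0.155 F [-0.6 -0.3 -0.7] j7 1.26
[-3.8, -0.09, 0.85, 0.0, 1.0, -3.8, -0.08, 0.85, 0.0, 1.0, -3.8, -0.08, 0.85, 0.0, 1.0, -3.8, -0.08, 0.85, 0.0, 1.0]
```

Call:
servo_tool --rows '[-3.8, -0.1, 0.9, 0, 1, -3.8, -0.1, 0.9, 0, 1, -3.8, -0.1, 0.9, 0, 1, -3.6, -0.1, 0.9, 0, 1, 0, 0, 0, 0, 1]'

```text
time: 7.75
tcp_pos: [0.5926, -0.321, 0.2503]
eef_rot: [[-0.845, 0.535, 0.02], [0.534, 0.845, -0.035], [-0.036, -0.019, -0.999]]
contact_force: [-0.8, 0.2, -0.5]
width: 0.16
```

```bash
python3 -c "
from plan import *
plan((.5925,-.3193,.172,147.5,1))"
```

```text
t 7.75 tcp [ 0.5926 -0.321   0.2503] a 147.7 tilt [ 0.02  -0.035] w 0.16 F [-0.8  0.2 -0.5] j7 1.23
[0.05, 0.07, 3.91, 0.1, 1.0, 0.05, 0.07, 3.91, 0.1, 1.0]
```

Call:
servo_tool --rows '[0.2, 0, 3.9, 0, 1, 0.2, 0, 3.6, 0, 1, 0, 0, 0, 0, 1]'

```text
time: 8.05
tcp_pos: [0.5898, -0.3191, 0.1729]
eef_rot: [[-0.846, 0.533, 0.02], [0.532, 0.846, -0.034], [-0.035, -0.018, -0.999]]
contact_force: [-0.5, 0.5, 0.3]
width: 0.155
```

Run:
```python
from plan import *
cp=pose('wrist');im=cams.snapshot('wrist')
plan((.5925,-.3193,.150,147.5,1))
O=np.array([.533,-.317,0]);t=np.radians(-32.5);R=np.array([[np.cos(t),-np.sin(t),0],[np.sin(t),np.cos(t),0],[0,0,1]])
print('chute xyz',np.round(R.T@(bot.observe()['tcp_pos']-O)*1000,1))
for p in [(63,30,139),(.5,30,103),(-15,30,94)]:
    q=proj(cp,O+R@np.array(p)/1000);cv2.circle(im,tuple(int(v) for v in q),1,(0,255,0),-1)
cv2.imwrite('pics/f1.png',cv2.resize(im[40:280,120:392],(800,706))[:600])
```

```text
t 8.1 tcp [ 0.5913 -0.3195  0.1757] a 147.8 tilt [ 0.023 -0.035] w 0.156 F [1.1 0.3 0.3] j7 1.19
[-0.09, 0.08, 2.57, 0.3, 1.0]
chute xyz [ 50.5  29.2 175.7]
```

View pics/f1.png

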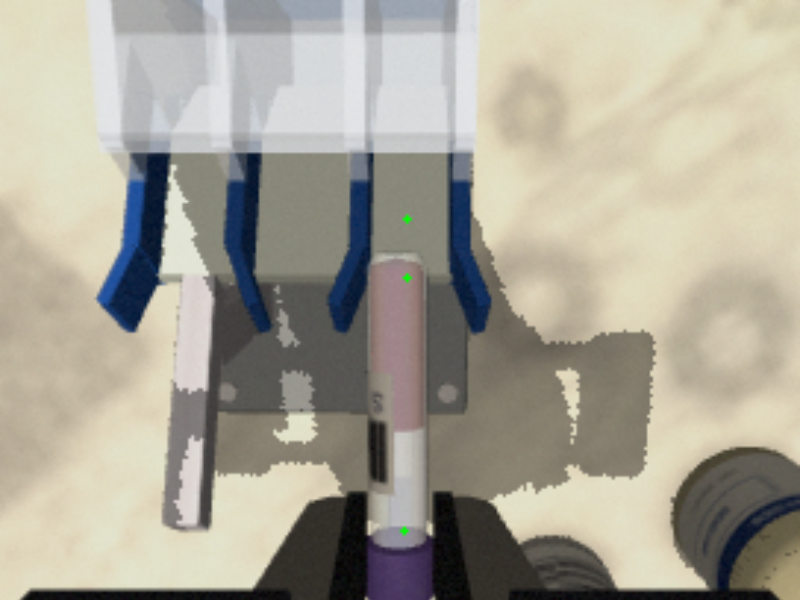

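The tube is in line with lane 1, nose at the funnel: tube centre column 398, lane centre about 410, so roughly 2 to 3 mm off sideways. I'll shift +y 2 mm while lowering.

Call:
servo_tool --rows '[0, 0.25, 1.8, 0, 1, 0, 0, 0.6, 0, 1, 0, 0, 0, 0, 1]'

```text
time: 8.4
tcp_pos: [0.5952, -0.3182, 0.1555]
eef_rot: [[-0.846, 0.533, 0.029], [0.532, 0.846, -0.039], [-0.046, -0.017, -0.999]]
contact_force: [-0.2, -0.4, 0.0]
width: 0.152
```

Call:
servo_tool --rows '[0, 0, 0.4, 0, 1, 0, 0, 0.4, 0, 1, 0, 0, 0, 0, 1]'

```text
time: 8.7
tcp_pos: [0.5965, -0.3189, 0.1493]
eef_rot: [[-0.846, 0.533, 0.033], [0.532, 0.846, -0.04], [-0.049, -0.017, -0.999]]
contact_force: [-0.2, 0.7, -0.2]
width: 0.156
```

Call:
servo_tool --rows '[0.3, -0.15, 0.4, 0, 1, 0.1, 0, 0.4, 0, 1, 0, 0, 0, 0, 1]'

```text
time: 9.0
tcp_pos: [0.5969, -0.3192, 0.1489]
eef_rot: [[-0.845, 0.533, 0.043], [0.531, 0.846, -0.046], [-0.061, -0.016, -0.998]]
contact_force: [-0.4, -0.9, -0.8]
width: 0.154
```

Call:
servo_tool --rows '[0, 0, 0.4, 0, 1, 0, 0, 0.3, 0, 1, 0, 0, 0, 0, 1]'

```text
time: 9.3
tcp_pos: [0.5988, -0.3195, 0.1485]
eef_rot: [[-0.845, 0.533, 0.047], [0.531, 0.846, -0.049], [-0.066, -0.016, -0.998]]
contact_force: [-0.5, -1.1, 0.5]
width: 0.156
```

```bash
cat > ch.py <<'E'
from plan import *
O=np.array([.533,-.317,0]);t=np.radians(-32.5);R=np.array([[np.cos(t),-np.sin(t),0],[np.sin(t),np.cos(t),0],[0,0,1]])
def chp():print('chute xyz',np.round(R.T@(bot.observe()['tcp_pos']-O)*1000,1))
E
python3 -c "
from ch import *
plan();chp()"
```

```text
t 9.3 tcp [ 0.5988 -0.3195  0.1485] a 147.8 tilt [ 0.047 -0.049] w 0.156 F [-0.5 -1.1  0.5] j7 1.16
chute xyz [ 56.9  33.3 148.5]
```

```bash
python3 -c "
from ch import *
o=bot.observe();print(np.round(o['joint_positions'],3),np.round(o['qvel'],3),np.round(o['tau'],1),np.round(o['wrist_torque'],2))"
```

```text
[ 0.768  0.607 -0.484  1.614  0.37   0.946  1.164] [-0.001 -0.017  0.001 -0.005 -0.006  0.019  0.002] [  0.  -55.5  -7.3 -22.7   0.1   0.   -0. ] [ 0.08 -0.09 -0.01]
```

Call:
servo_tool --rows '[0.9, -0.3, 0.7, 0, 1, 0, 0, 0.6, 0, 1]'

```text
time: 9.5
tcp_pos: [0.5978, -0.3183, 0.1458]
eef_rot: [[-0.844, 0.532, 0.065], [0.53, 0.846, -0.056], [-0.085, -0.013, -0.996]]
contact_force: [-15.7, 9.4, 39.6]
width: 0.158
```

```bash
python3 -c "
from ch import *
plan();chp()"
```

```text
t 9.5 tcp [ 0.5978 -0.3183  0.1458] a 147.9 tilt [ 0.065 -0.056] w 0.158 F [-15.7   9.4  39.6] j7 1.16
chute xyz [ 55.4  33.7 145.8]
```

Call:
servo_tool --rows '[0.4, -0.5, -0.8, 0, 1, 0, 0, 0, 0, 1]'

```text
time: 9.7
tcp_pos: [0.5917, -0.3197, 0.1552]
eef_rot: [[-0.844, 0.532, 0.067], [0.529, 0.847, -0.057], [-0.087, -0.013, -0.996]]
contact_force: [0.7, -0.7, 0.1]
width: 0.156
```

Run:
```python
from ch import *
cp=pose('wrist');im=cams.snapshot('wrist')
plan();chp()
for p in [(63,30,139),(.5,30,103),(-15,30,94)]:
    q=proj(cp,O+R@np.array(p)/1000);cv2.circle(im,tuple(int(v) for v in q),1,(0,255,0),-1)
cv2.imwrite('pics/f2.png',cv2.resize(im[40:280,120:392],(800,706))[:600])
```

```text
t 9.75 tcp [ 0.5916 -0.3192  0.1542] a 147.9 tilt [ 0.066 -0.056] w 0.16 F [ 0.2 -0.7 -0.7] j7 1.17
chute xyz [ 50.6  29.6 154.2]
```

View pics/f2.png

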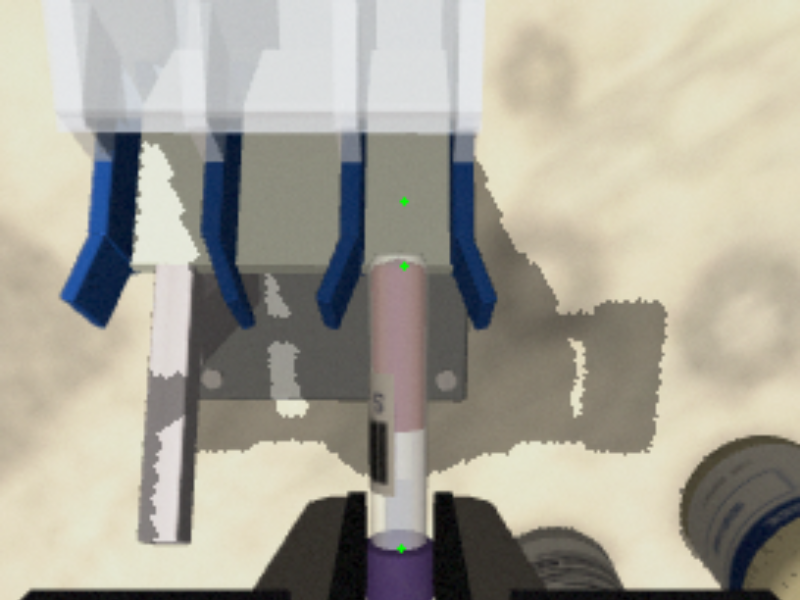

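Lane centre is at about 407 and the tube at 398, so I go 1 to 2 mm more to +y. Then lower slightly and open just a little so the pads still guide the tube.

Call:
servo_tool --rows '[0.3, 0.15, 0.7, 0, 1, 0.2, 0, 0, 0, 1]'

```text
time: 9.95
tcp_pos: [0.5896, -0.3163, 0.1457]
eef_rot: [[-0.844, 0.532, 0.069], [0.529, 0.847, -0.057], [-0.089, -0.012, -0.996]]
contact_force: [1.2, -0.5, 3.7]
width: 0.159
```

```bash
python3 -c "
from ch import *
plan();chp()"
```

```text
t 9.95 tcp [ 0.5896 -0.3163  0.1457] a 147.9 tilt [ 0.069 -0.057] w 0.159 F [ 1.2 -0.5  3.7] j7 1.16
chute xyz [ 47.4  31.  145.7]
```

Just in contact (3.7 N) at chute (47, 31). Releasing with a narrow opening.

Call:
servo_tool --rows '[0, 0, 0, 0, 0.55, 0, 0, 0, 0, 0.5, 0, 0, 0, 0, 0.5, 0, 0, -0.3, 0, 0.5]'

```text
time: 10.35
tcp_pos: [0.587, -0.3148, 0.1432]
eef_rot: [[-0.845, 0.532, 0.062], [0.529, 0.847, -0.053], [-0.081, -0.012, -0.997]]
contact_force: [0.6, 0.3, 0.5]
width: 0.253
```

Run:
```python
from ch import *
im=cams.snapshot('wrist');plan();chp()
cv2.imwrite('pics/r1.png',cv2.resize(im[40:280,120:392],(800,706))[:600])
```

```text
t 10.4 tcp [ 0.5874 -0.3149  0.144 ] a 147.9 tilt [ 0.063 -0.053] w 0.248 F [-0.3  0.1  0.9] j7 1.16
chute xyz [ 44.7  31.  144. ]
```

View pics/r1.png

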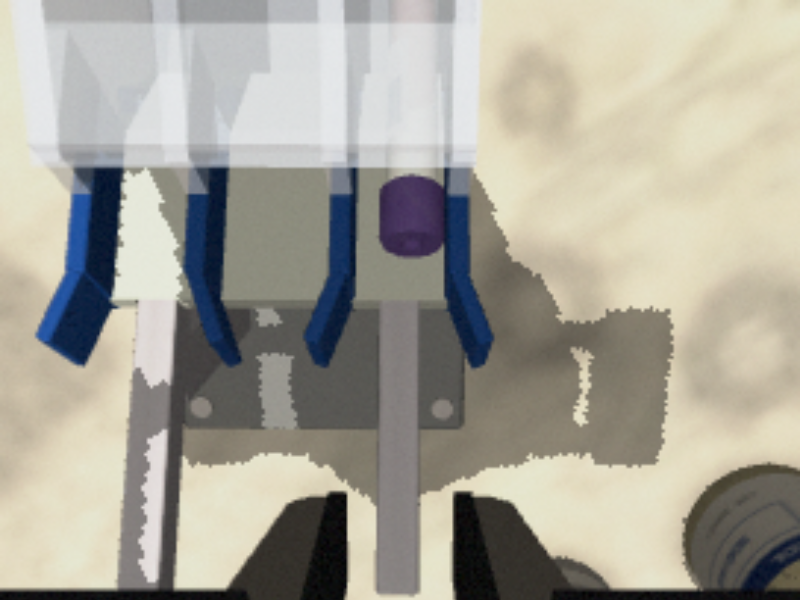

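The tube has slid into lane 1, cap trailing, at about (412,215). On to tube 2. I have seen 11 pictures, so I'll rely on numeric checks and keep the last view.

```bash
python3 -c "
from plan import *
plan((.587,-.315,.24,147,0),(.45,-.22,.29,145,0),(.36,-.13,.25,143,0),(.36,.03,.22,143,0),(.40,.2,.2,143,0),(.435,.40,.17,143,0))"
```

```text
t 10.4 tcp [ 0.5874 -0.3149  0.144 ] a 147.9 tilt [ 0.063 -0.053] w 0.248 F [-0.3  0.1  0.9] j7 1.16
[0.01, -0.01, -4.8, 0.5, 0.0, 0.01, -0.01, -4.8, 0.5, 0.0, 4.17, 0.13, -1.25, 0.5, 0.0, 4.17, 0.09, -1.25, 0.5, 0.0, 4.17, 0.05, -1.25, 0.5, 0.0]
[4.17, 0.02, -1.25, 0.5, 0.0, 4.18, 0.74, 1.33, 0.7, 0.0, 4.19, 0.69, 1.33, 0.7, 0.0, 4.19, 0.64, 1.33, 0.7, 0.0, 2.41, 3.19, 0.75, -0.0, 0.0]
[2.41, 3.19, 0.75, -0.0, 0.0, 2.41, 3.19, 0.75, -0.0, 0.0, 2.41, 3.19, 0.75, -0.0, 0.0, 1.76, 4.0, 0.5, -0.0, 0.0, 1.76, 4.0, 0.5, -0.0, 0.0]
[1.76, 4.0, 0.5, -0.0, 0.0, 1.76, 4.0, 0.5, -0.0, 0.0, 1.85, 3.62, 0.6, -0.0, 0.0, 1.85, 3.62, 0.6, -0.0, 0.0, 1.85, 3.62, 0.6, -0.0, 0.0]
[1.85, 3.62, 0.6, -0.0, 0.0, 1.85, 3.62, 0.6, -0.0, 0.0]
```

Call:
servo_tool --rows '[0, 0, -4.8, 0.5, 0.3, 0, 0, -4.8, 0.5, 0, 4.2, 0.1, -1.3, 0.5, 0, 4.2, 0.1, -1.3, 0.5, 0, 4.2, 0.1, -1.3, 0.5, 0]'

```text
time: 10.9
tcp_pos: [0.4754, -0.2356, 0.2696]
eef_rot: [[-0.818, 0.572, 0.062], [0.57, 0.82, -0.049], [-0.079, -0.005, -0.997]]
contact_force: [0.2, -0.5, 1.2]
width: 0.503
```

Call:
servo_tool --rows '[4.2, 0, -1.2, 0.5, 0, 4.2, 0.7, 1.3, 0.7, 0, 4.2, 0.7, 1.3, 0.7, 0, 4.2, 0.6, 1.3, 0.7, 0, 2.4, 3.2, 0.8, 0, 0]'

```text
time: 11.4
tcp_pos: [0.3475, -0.0811, 0.2201]
eef_rot: [[-0.785, 0.616, 0.067], [0.613, 0.788, -0.059], [-0.089, -0.006, -0.996]]
contact_force: [2.3, -0.5, -1.0]
width: 0.499
```

```bash
python3 -c "
from plan import *
plan((.36,.03,.22,143,0),(.40,.2,.2,143,0),(.435,.40,.17,143,0))"
```

```text
t 11.4 tcp [ 0.3475 -0.0811  0.2201] a 142.0 tilt [ 0.067 -0.059] w 0.499 F [ 2.3 -0.5 -1. ] j7 1.06
[1.95, 3.18, 0.0, -0.3, 0.0, 1.93, 3.19, 0.0, -0.3, 0.0, 1.91, 3.2, 0.0, -0.3, 0.0, 1.76, 4.0, 0.5, -0.0, 0.0, 1.76, 4.0, 0.5, -0.0, 0.0]
[1.76, 4.0, 0.5, -0.0, 0.0, 1.76, 4.0, 0.5, -0.0, 0.0, 1.85, 3.62, 0.6, -0.0, 0.0, 1.85, 3.62, 0.6, -0.0, 0.0, 1.85, 3.62, 0.6, -0.0, 0.0]
[1.85, 3.62, 0.6, -0.0, 0.0, 1.85, 3.62, 0.6, -0.0, 0.0]
```

Call:
servo_tool --rows '[1.9, 3.2, -0.2, 0, 0, 1.9, 3.2, -0.2, 0, 0, 1.9, 3.2, -0.2, 0, 0, 1.8, 4, 0.3, 0, 0, 1.8, 4, 0.3, 0, 0]'

```text
time: 11.9
tcp_pos: [0.3809, 0.1183, 0.2112]
eef_rot: [[-0.781, 0.62, 0.074], [0.616, 0.784, -0.07], [-0.101, -0.009, -0.995]]
contact_force: [1.3, -1.1, -0.6]
width: 0.499
```

Call:
servo_tool --rows '[1.8, 4, 0.3, 0, 0, 1.8, 4, 0.3, 0, 0, 1.85, 3.6, 0.4, 0, 0, 1.85, 3.6, 0.4, 0, 0, 1.85, 3.6, 0.4, 0, 0]'

```text
time: 12.4
tcp_pos: [0.4304, 0.3289, 0.1809]
eef_rot: [[-0.778, 0.623, 0.076], [0.619, 0.782, -0.071], [-0.104, -0.008, -0.995]]
contact_force: [0.3, -0.0, 0.9]
width: 0.498
```

Call:
servo_tool --rows '[1.5, 3.0, 0.4, 0, 0, 0, 0, 0, 0, 0]'

```text
time: 12.6
tcp_pos: [0.4367, 0.3683, 0.1736]
eef_rot: [[-0.782, 0.619, 0.074], [0.616, 0.785, -0.067], [-0.1, -0.007, -0.995]]
contact_force: [-0.2, -0.2, 0.7]
width: 0.498
```

```bash
python3 - <<'E'
import re
s=open('plan.py').read()
# use measured tilt in the planner
s=s.replace("a=np.degrees(np.arctan2(R[1,0],R[0,0]))","a=np.degrees(np.arctan2(R[1,0],R[0,0]));R0=R;a0=a",1)
s=re.sub(r"rows.append\(\[.*?,round\(-da,1\)","q=np.radians(a-a0);Rz=np.array([[np.cos(q),np.sin(q),0],[-np.sin(q),np.cos(q),0],[0,0,1]]);v=100*(R0@Rz).T@d;rows.append([*np.round(v,2),round(-da,1)",s)
open('plan.py','w').write(s)
E
python3 -c "
from tube import *
plan((.447,.423,.06,143,0),(.447,.423,.004,143,0));look(None,'pics/t2.png')"
```

```text
t 12.6 tcp [0.4367 0.3683 0.1736] a 141.8 tilt [ 0.074 -0.067] w 0.498 F [-0.2 -0.2  0.7] j7 -0.4
[1.23, 1.67, 3.67, -0.4, 0.0, 1.22, 1.68, 3.67, -0.4, 0.0, 1.21, 1.69, 3.67, -0.4, 0.0, 0.28, 0.03, 2.79, -0.0, 0.0, 0.28, 0.03, 2.79, -0.0, 0.0]
score 0.94 mid [0.4651 0.4136] size 14 78 glass dir -30.6 cap [0.43851152 0.42971017]
```

```bash
python3 -c "
from plan import *
plan((.447,.423,.08,149,0))"
```

```text
t 12.7 tcp [0.4369 0.3644 0.174 ] a 141.6 tilt [ 0.074 -0.071] w 0.499 F [ 0.4 -0.1  0.8] j7 -0.4
[1.26, 1.77, 3.0, -2.5, 0.0, 1.19, 1.82, 3.0, -2.5, 0.0, 1.11, 1.87, 3.0, -2.5, 0.0]
```

Call:
servo_tool --rows '[1.3, 1.8, 3, -2.5, 0, 1.2, 1.8, 3, -2.5, 0, 1.1, 1.9, 2.8, -2.5, 0, 0, 0, 0, 0, 0]'

```text
time: 13.1
tcp_pos: [0.4517, 0.4177, 0.0823]
eef_rot: [[-0.852, 0.518, 0.081], [0.513, 0.855, -0.075], [-0.108, -0.023, -0.994]]
contact_force: [-0.1, -0.2, -0.5]
width: 0.501
```

```bash
python3 -c "
from tube import *
look(None,'pics/t2b.png');plan((.448,.424,.004,149,0))"
```

```text
score 0.67 mid [0.4651 0.4145] size 15 79 glass dir -30.9 cap [0.43865274 0.43031655]
t 13.2 tcp [0.4531 0.4177 0.0858] a 148.8 tilt [ 0.085 -0.073] w 0.5 F [-1.1 -0.7 -0.6] j7 -0.42
[0.83, 0.21, 4.02, -0.1, 0.0, 0.83, 0.21, 4.02, -0.1, 0.0]
```

Call:
servo_tool --rows '[0.8, 0.25, 4, 0, 0, 0.8, 0.25, 3.5, 0, 0]'

```text
time: 13.4
tcp_pos: [0.4545, 0.4256, 0.0171]
eef_rot: [[-0.845, 0.526, 0.096], [0.522, 0.851, -0.065], [-0.116, -0.005, -0.993]]
contact_force: [0.1, -0.3, -0.3]
width: 0.502
```

```bash
python3 -c "
from plan import *
plan((.448,.4248,.003,149.1,0))"
```

```text
t 13.4 tcp [0.4545 0.4256 0.0171] a 148.3 tilt [ 0.096 -0.065] w 0.502 F [ 0.1 -0.3 -0.3] j7 -0.51
[0.67, -0.4, 1.34, -0.8, 0.0]
```

Call:
servo_tool --rows '[0.9, -0.3, 1.5, -0.8, 0]'

```text
time: 13.5
tcp_pos: [0.4481, 0.4249, 0.0011]
eef_rot: [[-0.851, 0.516, 0.098], [0.512, 0.856, -0.066], [-0.118, -0.006, -0.993]]
contact_force: [1.4, -0.9, 18.4]
width: 0.502
```

```bash
python3 -c "
from plan import *
plan((.448,.4248,.003,149.1,0))"
```

```text
t 13.5 tcp [0.4481 0.4249 0.0011] a 149.0 tilt [ 0.098 -0.066] w 0.502 F [ 1.4 -0.9 18.4] j7 -0.53
[-0.02, -0.01, -0.18, -0.1, 0.0]
```

Light bench touch (18 N), position spot on. Ease up 2 mm, close and lift.

Call:
servo_tool --rows '[0, 0, -0.1, 0, 1, 0, 0, 0.2, 0, 1, 0, 0, 0.2, 0, 1, 0, 0, 0.2, 0, 1, 0, 0, 0, 0, 1]'

```text
time: 14.0
tcp_pos: [0.4509, 0.4236, 0.0025]
eef_rot: [[-0.849, 0.518, 0.104], [0.514, 0.855, -0.063], [-0.122, -0.0, -0.993]]
contact_force: [-0.8, -0.3, -0.3]
width: 0.156
```

Call:
servo_tool --rows '[0, 0, -3, 0, 1, 0, 0, -4, 0, 1, 0, 0, -4, 0, 1, 0, 0, -3, 0, 1, 0, 0, 0, 0, 1]'

```text
time: 14.5
tcp_pos: [0.4348, 0.4321, 0.1455]
eef_rot: [[-0.85, 0.518, 0.101], [0.514, 0.856, -0.065], [-0.12, -0.003, -0.993]]
contact_force: [0.1, 1.3, 0.4]
width: 0.162
```

Run:
```python
from plan import *
plan((.40,.25,.19,90,1),(.355,.06,.21,20,1),(.355,-.1,.22,-20,1),(.45,-.24,.28,-32.5,1))
im=cams.snapshot('wrist')
for d in silhouettes('wrist','tube_2')[:3]:print(round(d['score'],2),d['location'],d['pixels'].sum())
```

```text
t 14.5 tcp [0.4348 0.4321 0.1455] a 148.8 tilt [ 0.101 -0.065] w 0.162 F [0.1 1.3 0.4] j7 -0.41
[-0.99, -2.48, -0.51, 8.4, 1.0, -1.34, -2.31, -0.51, 8.4, 1.0, -1.67, -2.09, -0.51, 8.4, 1.0, -1.95, -1.83, -0.51, 8.4, 1.0, -2.2, -1.52, -0.51, 8.4, 1.0]
[-2.4, -1.18, -0.51, 8.4, 1.0, -2.55, -0.82, -0.51, 8.4, 1.0, -2.12, -0.48, -0.13, 7.8, 1.0, -2.17, -0.19, -0.13, 7.8, 1.0, -2.17, 0.11, -0.13, 7.8, 1.0]
[-2.14, 0.4, -0.13, 7.8, 1.0, -2.07, 0.68, -0.13, 7.8, 1.0, -1.95, 0.96, -0.13, 7.8, 1.0, -1.81, 1.21, -0.13, 7.8, 1.0, -1.63, 1.45, -0.13, 7.8, 1.0]
[-1.42, 1.65, -0.13, 7.8, 1.0, -1.09, 3.02, 0.01, 8.0, 1.0, -0.66, 3.14, 0.01, 8.0, 1.0, -0.21, 3.2, 0.01, 8.0, 1.0, 0.23, 3.2, 0.01, 8.0, 1.0]
[0.68, 3.13, 0.01, 8.0, 1.0, 3.58, 2.51, -1.02, 3.1, 1.0, 3.71, 2.31, -1.02, 3.1, 1.0, 3.83, 2.11, -1.02, 3.1, 1.0, 3.94, 1.89, -1.02, 3.1, 1.0]
0.6 [257.5, 228.4] 1667
```

Tube 2 is held (width about 15 mm, seen between the pads). Carrying it round.

Call:
servo_tool --rows '[-1, -2.5, -0.5, 8.4, 1, -1.3, -2.3, -0.5, 8.4, 1, -1.7, -2.1, -0.5, 8.4, 1, -2, -1.8, -0.5, 8.4, 1, -2.2, -1.5, -0.5, 8.4, 1]'

```text
time: 15.1
tcp_pos: [0.4051, 0.293, 0.1648]
eef_rot: [[-0.267, 0.96, 0.083], [0.959, 0.274, -0.076], [-0.096, 0.059, -0.994]]
contact_force: [0.5, 0.8, 0.9]
width: 0.159
```

Call:
servo_tool --rows '[-2.4, -1.2, -0.5, 8.4, 1, -2.6, -0.8, -0.5, 8.4, 1, -2.1, -0.5, -0.1, 7.8, 1, -2.2, -0.2, -0.1, 7.8, 1, -2.2, 0.1, -0.1, 7.8, 1]'

```text
time: 15.6
tcp_pos: [0.3726, 0.1669, 0.1786]
eef_rot: [[0.441, 0.895, 0.07], [0.896, -0.436, -0.083], [-0.043, 0.1, -0.994]]
contact_force: [0.2, -1.0, 0.2]
width: 0.16
```

```bash
python3 -c "
from plan import *
plan((.355,.06,.21,20,1),(.355,-.1,.22,-20,1),(.45,-.24,.28,-32.5,1))"
```

```text
t 15.6 tcp [0.3726 0.1669 0.1786] a 63.8 tilt [ 0.07  -0.083] w 0.16 F [ 0.2 -1.   0.2] j7 -1.28
[-1.75, 0.57, -0.39, 7.3, 1.0, -1.66, 0.78, -0.39, 7.3, 1.0, -1.55, 0.99, -0.39, 7.3, 1.0, -1.41, 1.18, -0.39, 7.3, 1.0, -1.25, 1.35, -0.39, 7.3, 1.0]
[-1.07, 1.49, -0.39, 7.3, 1.0, -1.1, 3.01, 0.07, 8.0, 1.0, -0.67, 3.14, 0.07, 8.0, 1.0, -0.23, 3.2, 0.07, 8.0, 1.0, 0.22, 3.2, 0.07, 8.0, 1.0]
[0.66, 3.14, 0.07, 8.0, 1.0, 3.54, 2.55, -1.03, 3.1, 1.0, 3.68, 2.36, -1.03, 3.1, 1.0, 3.8, 2.15, -1.03, 3.1, 1.0, 3.91, 1.94, -1.03, 3.1, 1.0]
```

Call:
servo_tool --rows '[-1.8, 0.6, -0.4, 7.3, 1, -1.7, 0.8, -0.4, 7.3, 1, -1.6, 1, -0.4, 7.3, 1, -1.4, 1.2, -0.4, 7.3, 1, -1.3, 1.4, -0.4, 7.3, 1]'

```text
time: 16.1
tcp_pos: [0.3507, 0.0671, 0.1997]
eef_rot: [[0.902, 0.429, 0.055], [0.432, -0.898, -0.086], [0.013, 0.102, -0.995]]
contact_force: [0.3, -0.1, 0.4]
width: 0.157
```

Call:
servo_tool --rows '[-1.1, 1.5, -0.4, 7.3, 1, -1.1, 3, 0, 8, 1, -0.7, 3.1, 0, 8, 1, -0.2, 3.2, 0, 8, 1, 0.2, 3.2, 0, 8, 1]'

```text
time: 16.6
tcp_pos: [0.335, -0.0846, 0.2114]
eef_rot: [[0.963, -0.267, 0.044], [-0.263, -0.961, -0.085], [0.066, 0.071, -0.995]]
contact_force: [0.6, -0.0, -0.4]
width: 0.159
```

```bash
python3 -c "
from plan import *
plan((.36,-.12,.22,-20,1),(.42,-.22,.26,-32.5,1),(.5567,-.3677,.26,-32.5,1))"
```

```text
t 16.6 tcp [ 0.335  -0.0846  0.2114] a -15.3 tilt [ 0.044 -0.085] w 0.159 F [ 0.6 -0.  -0.4] j7 -1.78
[3.4, 2.8, -0.45, 4.7, 1.0, 3.11, 2.52, -0.95, 4.2, 1.0, 3.28, 2.28, -0.95, 4.2, 1.0, 3.44, 2.04, -0.95, 4.2, 1.0, 3.88, 1.0, 0.37, -0.0, 1.0]
[3.88, 1.0, 0.37, -0.0, 1.0, 3.88, 1.0, 0.37, -0.0, 1.0, 3.88, 1.0, 0.37, -0.0, 1.0, 3.88, 1.0, 0.37, -0.0, 1.0]
```

Call:
servo_tool --rows '[3.4, 2.8, -0.5, 4.7, 1, 3.1, 2.5, -1, 4.2, 1, 3.3, 2.3, -1, 4.2, 1, 3.4, 2, -1, 4.2, 1, 3.9, 1, 0.3, 0, 1]'

```text
time: 17.1
tcp_pos: [0.4393, -0.2598, 0.2564]
eef_rot: [[0.827, -0.561, 0.028], [-0.557, -0.826, -0.084], [0.07, 0.054, -0.996]]
contact_force: [1.2, 0.4, -0.2]
width: 0.156
```

Call:
servo_tool --rows '[3.9, 1, 0.3, 0, 1, 3.9, 1, 0.3, 0, 1, 3.9, 1, 0.3, 0, 1]'

```text
time: 17.4
tcp_pos: [0.5187, -0.3559, 0.2513]
eef_rot: [[0.825, -0.564, 0.019], [-0.561, -0.824, -0.081], [0.062, 0.056, -0.997]]
contact_force: [0.5, 0.1, -0.3]
width: 0.154
```

```bash
python3 -c "
from ch import *
plan((.558,-.368,.26,-32.5,1),(.558,-.368,.175,-32.5,1));chp()"
```

```text
t 17.4 tcp [ 0.5187 -0.3559  0.2513] a -34.2 tilt [ 0.019 -0.081] w 0.154 F [ 0.5  0.1 -0.3] j7 -1.74
[3.98, -1.17, -0.69, -1.7, 1.0, -0.25, -0.25, 4.24, -0.0, 1.0, -0.25, -0.25, 4.24, -0.0, 1.0]
chute xyz [  8.8 -40.5 251.3]
```

Call:
servo_tool --rows '[4, -1.2, -0.5, -1.7, 1, -0.2, -0.25, 4, 0, 1, -0.2, -0.25, 3.5, 0, 1]'

```text
time: 17.7
tcp_pos: [0.5623, -0.3769, 0.1787]
eef_rot: [[0.838, -0.545, 0.019], [-0.542, -0.836, -0.086], [0.063, 0.062, -0.996]]
contact_force: [0.6, -0.3, -0.3]
width: 0.163
```

```bash
cat > f2.py <<'E'
from ch import *
cp=pose('wrist');im=cams.snapshot('wrist');plan((.558,-.368,.155,-32.5,1));chp()
d=silhouettes('wrist','tube_2')
for e in d[:2]:
    m=e['pixels'].astype(np.uint8);pts=np.argwhere(m)[:,::-1].astype(np.float32)
    print(round(e['score'],2),len(pts),'rect',[np.round(v,1) for v in cv2.minAreaRect(pts)])
    for r in range(int(pts[:,1].min()),int(pts[:,1].max())+1,12):
        x=pts[pts[:,1]==r][:,0]; 
        if len(x):print(r,x.min(),x.max())
for p in [(63,-30,139),(30,-30,120),(.5,-30,103),(-15,-30,94)]:
    q=proj(cp,O+R@np.array(p)/1000);print(p,np.round(q,1))
cv2.imwrite('pics/f3.png',im)
E
python3 f2.py
```

```text
t 17.75 tcp [ 0.5598 -0.3748  0.1724] a -32.9 tilt [ 0.012 -0.081] w 0.155 F [-1.   2.2 -4.4] j7 -1.76
[-0.62, -0.58, 1.68, -0.4, 1.0]
chute xyz [ 53.7 -34.4 172.4]
0.71 1600 rect [array([255.5, 247.5]), array([109.,  25.]), np.float64(90.0)]
193 249.0 261.0
205 243.0 268.0
217 244.0 267.0
229 246.0 265.0
241 246.0 265.0
253 246.0 265.0
265 247.0 264.0
301 252.0 258.0
(63, -30, 139) [246.2 197.4]
(30, -30, 120) [246.2 229.5]
(0.5, -30, 103) [246.2 253.2]
(-15, -30, 94) [246.2 264.1]
```

Call:
servo_tool --rows '[-0.6, -0.6, 1.5, 0, 1, 0, 0, 0, 0, 1]'

```text
time: 18.0
tcp_pos: [0.5567, -0.3674, 0.1583]
eef_rot: [[0.839, -0.544, 0.008], [-0.542, -0.836, -0.08], [0.05, 0.063, -0.997]]
contact_force: [0.2, 0.7, -0.7]
width: 0.16
```

```bash
sed -i 's/.155,-32.5,1/.148,-32.5,1/' f2.py; python3 f2.py
```

```text
t 18.05 tcp [ 0.5581 -0.3689  0.1606] a -32.9 tilt [ 0.011 -0.083] w 0.157 F [ 0.7 -0.1  0.8] j7 -1.77
[-0.13, -0.15, 1.24, -0.4, 1.0]
chute xyz [ 49.1 -30.3 160.6]
0.79 1676 rect [array([255.5, 247.5]), array([109.,  25.]), np.float64(90.0)]
193 250.0 260.0
205 243.0 268.0
217 244.0 267.0
229 246.0 265.0
241 246.0 265.0
253 245.0 266.0
265 246.0 264.0
301 251.0 259.0
0.33 7468 rect [array([217.4, 248.4]), array([174.6, 107.6]), np.float64(87.1)]
162 261.0 265.0
174 175.0 267.0
186 162.0 267.0
198 161.0 243.0
210 164.0 224.0
222 167.0 216.0
234 171.0 208.0
246 244.0 267.0
258 243.0 268.0
306 229.0 274.0
318 228.0 274.0
330 226.0 274.0
(63, -30, 139) [253.9 190. ]
(30, -30, 120) [253.  225.6]
(0.5, -30, 103) [252.3 251.3]
(-15, -30, 94) [252.  262.9]
```

Call:
servo_tool --rows '[-0.1, -0.2, 1.2, 0, 1, 0, 0, 0, 0, 1]'

```text
time: 18.3
tcp_pos: [0.5606, -0.3699, 0.1523]
eef_rot: [[0.837, -0.546, 0.018], [-0.543, -0.835, -0.087], [0.062, 0.063, -0.996]]
contact_force: [-0.2, -0.2, -0.5]
width: 0.159
```

```bash
python3 -c "
from ch import *
plan((.558,-.368,.145,-32.5,1));chp()"
```

```text
t 18.3 tcp [ 0.5606 -0.3699  0.1523] a -33.0 tilt [ 0.018 -0.087] w 0.159 F [-0.2 -0.2 -0.5] j7 -1.78
[-0.36, -0.07, 0.71, -0.5, 1.0]
chute xyz [ 51.7 -29.8 152.3]
```

Call:
servo_tool --rows '[-0.5, -0.1, 0.8, 0, 1, 0, 0, 0, 0, 1]'

```text
time: 18.5
tcp_pos: [0.5572, -0.3675, 0.1447]
eef_rot: [[0.837, -0.547, 0.019], [-0.543, -0.835, -0.088], [0.064, 0.063, -0.996]]
contact_force: [-1.1, 0.2, -1.1]
width: 0.157
```

```bash
python3 -c "
from ch import *
plan((.557,-.3675,.145,-32.5,1));chp()"
```

```text
t 18.5 tcp [ 0.5572 -0.3675  0.1447] a -33.0 tilt [ 0.019 -0.088] w 0.157 F [-1.1  0.2 -1.1] j7 -1.78
[-0.02, 0.01, -0.04, -0.5, 1.0]
chute xyz [ 47.6 -29.6 144.7]
```

Call:
servo_tool --rows '[-0.1, 0, 0.5, 0, 1, 0, 0, 0.2, 0, 1]'

```text
time: 18.7
tcp_pos: [0.5566, -0.3677, 0.1379]
eef_rot: [[0.837, -0.547, 0.02], [-0.543, -0.835, -0.089], [0.065, 0.063, -0.996]]
contact_force: [-1.8, 0.8, 3.9]
width: 0.158
```

```bash
python3 -c "
from ch import *
plan((.557,-.3675,.141,-32.5,1));chp()"
```

```text
t 18.7 tcp [ 0.5566 -0.3677  0.1379] a -33.0 tilt [ 0.02  -0.089] w 0.158 F [-1.8  0.8  3.9] j7 -1.78
[0.04, -0.02, -0.31, -0.5, 1.0]
chute xyz [ 47.2 -30.1 137.9]
```

Just touching (3.9 N) at chute (47, -30). Release narrowly.

Call:
servo_tool --rows '[0, 0, 0, 0, 0.55, 0, 0, 0, 0, 0.5, 0, 0, 0, 0, 0.5, 0, 0, -0.3, 0, 0.5, 0, 0, 0, 0, 0.5]'

```text
time: 19.2
tcp_pos: [0.5568, -0.3677, 0.1411]
eef_rot: [[0.837, -0.547, 0.02], [-0.543, -0.835, -0.089], [0.066, 0.063, -0.996]]
contact_force: [0.1, -0.6, -0.3]
width: 0.25
```

```bash
python3 f2.py | head -4; python3 -c "
from plan import *
plan((.555,-.367,.27,-32.5,.5),(.66,-.52,.30,-32.5,.5))"
```

```text
t 19.25 tcp [ 0.5567 -0.3677  0.1409] a -33.0 tilt [ 0.02  -0.089] w 0.247 F [ 0.2  0.6 -0.4] j7 -1.78
[0.18, -0.0, -0.71, -0.5, 1.0]
chute xyz [ 47.2 -30.  140.9]
0.76 220 rect [array([252., 309.]), array([16., 16.]), np.float64(90.0)]
t 19.3 tcp [ 0.5565 -0.3676  0.1407] a -33.0 tilt [ 0.02  -0.089] w 0.248 F [ 0.8  0.5 -0.2] j7 -1.78
[0.23, 0.28, -4.3, -0.2, 0.5, 0.23, 0.28, -4.3, -0.2, 0.5, 0.22, 0.29, -4.3, -0.2, 0.5, 4.31, 1.84, -0.36, -0.0, 0.5, 4.31, 1.84, -0.36, -0.0, 0.5]
[4.31, 1.84, -0.36, -0.0, 0.5, 4.31, 1.84, -0.36, -0.0, 0.5]
```

Tube 2 has left the fingers down the lane. Straight up, then aside for the final look.

Call:
servo_tool --rows '[0.2, 0.3, -4.3, 0, 0.5, 0.2, 0.3, -4.3, 0, 0.5, 0.2, 0.3, -4.3, 0, 0.5, 4.3, 1.8, -0.4, 0, 0.5, 4.3, 1.8, -0.4, 0, 0.5]'

```text
time: 19.8
tcp_pos: [0.6057, -0.4386, 0.2911]
eef_rot: [[0.841, -0.541, 0.017], [-0.538, -0.838, -0.085], [0.06, 0.062, -0.996]]
contact_force: [1.4, -0.7, -1.5]
width: 0.253
```

Call:
servo_tool --rows '[-1, 4, -0.4, 0, 0.5, -1, 4, -0.4, 0, 0.5, 0, 0, 0, 0, 0.5, 0, 0, 0, 0, 0.5]'

```text
time: 20.2
tcp_pos: [0.5467, -0.501, 0.3007]
eef_rot: [[0.84, -0.543, 0.018], [-0.54, -0.837, -0.086], [0.061, 0.062, -0.996]]
contact_force: [0.4, 0.6, -0.6]
width: 0.249
```

Run:
```python
from ch import *
plan()
T=[]
for cam in ('top','scene'):
    cp=pose(cam);im=cams.snapshot(cam)
    for d in silhouettes(cam,'tube_1')[:3]:print(cam,round(d['score'],2),np.round(d['location']),d['pixels'].sum())
    for k,y in (('p1',30),('p2',-30)):
        print(k,[np.round(proj(cp,O+R@np.array([-68,y,z])/1000)) for z in (10,48,86)])
    q=proj(cp,O+R@np.array([-20,0,60])/1000).astype(int)
    T.append(cv2.resize(im[q[1]-36:q[1]+36,q[0]-48:q[0]+48],(400,300),interpolation=cv2.INTER_CUBIC))
    if cam=='top':
        for n,z in [('dropper_3_mid',.06),('reagent_5_mid',.05),('beaker_mid',.09),('petri_1_mid',.016)]:
            for d in silhouettes(cam,n)[:2]:print(n,round(d['score'],2),np.round(onz(cp,d['location'],z)[:2],3))
        T.append(cv2.resize(im[125:215,95:215],(400,300)))
    else: T.append(cv2.resize(im,(400,300)))
cv2.imwrite('pics/fin.png',np.vstack([np.hstack(T[:2]),np.hstack(T[2:])]))
```

```text
t 20.2 tcp [ 0.5467 -0.501   0.3007] a -32.7 tilt [ 0.018 -0.086] w 0.249 F [ 0.4  0.6 -0.6] j7 -1.54
p1 [array([317., 183.]), array([318., 181.]), array([320., 180.])]
p2 [array([330., 191.]), array([332., 190.]), array([335., 189.])]
dropper_3_mid 0.46 [0.576 0.196]
beaker_mid 0.74 [ 0.438 -0.536]
p1 [array([311., 238.]), array([312., 229.]), array([313., 221.])]
p2 [array([320., 249.]), array([321., 240.]), array([322., 231.])]
```

View pics/fin.png

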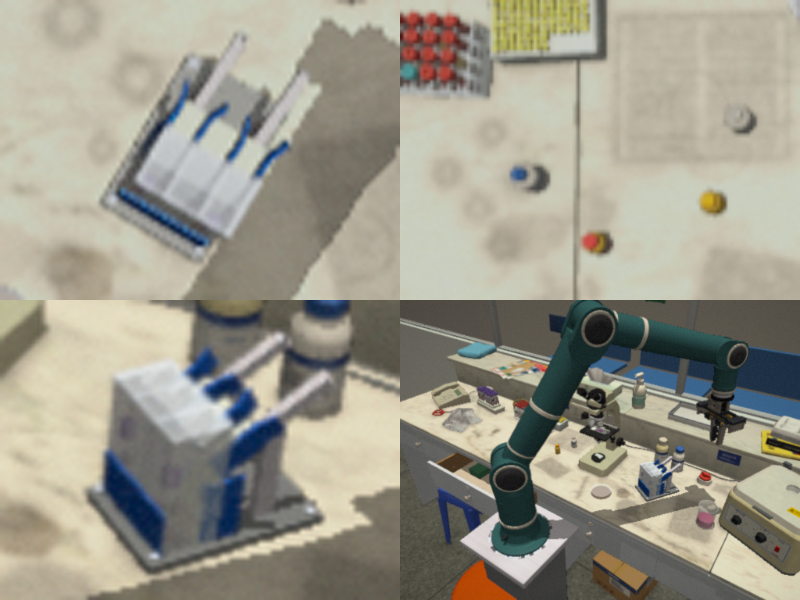

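The tube area is empty of tubes and all the bottles stand. The scene crop (bottom left) shows two faint purple patches behind the shield, at about (125,430) and (178,465). I'll check those numerically against the expected cap positions.

Run:
```python
from ch import *
cp=pose('scene');im=cams.snapshot('scene').astype(float)
q=proj(cp,O+R@np.array([-20,0,60])/1000).astype(int);print('q',q)
pu=(im[...,0]+im[...,2])/2-im[...,1]
sub=pu[q[1]-36:q[1]+36,q[0]-48:q[0]+48]
m=(sub>np.percentile(sub,50)+8).astype(np.uint8)
n,l,s,c=cv2.connectedComponentsWithStats(m)
for i in range(1,n):
    if s[i,4]>4:
        v=im[q[1]-36:q[1]+36,q[0]-48:q[0]+48][l==i].mean(0)
        print(np.round(c[i]+q-[48,36],1),s[i,2:],np.round(v))
for y in (30,-30):
  for z in (20,48,77):
    p=proj(cp,O+R@np.array([-68,y,z])/1000);print(y,z,np.round(p,1),im[int(round(p[1])),int(round(p[0]))])
```

```text
q [328 228]
[358.  193.5] [11  5 41] [88. 58. 41.]
[335.1 196.4] [15  5 28] [70. 52. 46.]
[328.2 206.9] [ 9  8 38] [112.  72.  48.]
[341.6 204.7] [ 7  6 11] [176. 175. 183.]
[355.8 206.9] [13  8 30] [90. 77. 73.]
[335.4 214.3] [14 13 77] [120.  83.  61.]
[352.3 214.2] [5 4 6] [180. 180. 188.]
[338.2 231.5] [ 18  33 168] [96. 61. 40.]
[310.2 222.5] [ 4  6 17] [98. 91. 97.]
[311.9 239.8] [ 15  26 162] [87. 54. 35.]
[321.  233.8] [ 5  5 21] [101.  96. 101.]
30 20 [311.  235.9] [86. 45. 18.]
30 48 [311.7 229.5] [100. 105. 107.]
30 77 [312.4 222.7] [101. 100. 103.]
-30 20 [320.  246.6] [ 94.  97. 102.]
-30 48 [320.8 240.1] [101. 106. 109.]
-30 77 [321.7 233.3] [104.  96. 101.]
```

Both purple blobs, at (310,222) and (321,234), match the expected cap positions at z ≈ 77 mm in the two pockets. Handing in.

```bash
python3 -c "
from rig import bot
print(bot.observe()['time'],bot.sign_off())"
```

```text
the job is handed in; nothing more can be done
20.65 None
```

Both tubes were picked up by their caps, carried round the front of the microscope, laid on the lane 1 and lane 2 tongues glass end first and let go. I handed the job in at 20.65 s, with the arm clear of everything.

- **Tubes:** the scene camera shows two faint purple patches behind the shield, at pixels (310,222) and (321,234). They are within about 2 px of where the caps of upright tubes should be, (312,223) and (322,233). The network did not report the tubes behind the clear plastic, so this rests on the colour check.
- **Bystanders:** the white-capped dropper and the beaker measured within about 5 mm of their first positions. The other three bottles stood where they were in the last picture. The network did not find the orange-capped bottle or the dish in the final check. The bottle is visible in the picture, and the dish is too, though I did not measure its position; nothing went near it.
- **Forces:** the highest wrist readings were about 44 N, when the first tube was pressed against its tongue, and 18 N in a brief touch on the bench. Both are under the 120 N limit.
- **Tool tilt:** the tool slowly drifted a few degrees off vertical. This did no harm.

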